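# Set the casting gas lever to its third click

### The job

Set the shielding-gas flow for the next cast: with a fingertip, push the flat paddle lever back to its closed notch at the end with the brass fitting, then push it the other way through exactly three clicks and leave it resting in the third notch, never going past it. Only push the lever, gently - do not pinch or force it - and leave the ball-topped lever on the other unit and everything standing around alone.

Things in the scene. Friction and masses are not known exactly. Their poses are not given: they have to be found in the camera images.
- flow_unit: gas unit, left or right of the other unit: grey box fixed to the table, 80 mm (its x) by 130 mm (its y), flat deck 71 mm above the table. A brass fitting 20 mm long sticks out of its -y end, the closed end. Origin: centre of its underside; its y runs along the lever's slot from closed to open end, roughly to the robot's left (turned up to 0.4 rad). Six ticks by the slot mark the notches
- flow_lever (a joint): paddle lever's slide along the gas unit's +y, in m: 0 in the closed notch, 0.016 first, 0.032 second, 0.048 third, 0.064 fourth, 0.080 fifth notch; starts near the first or second. Sprung into the nearest notch: crossing the crest half way takes about 5 N, then it jumps into the next notch by itself and the push drops to nothing (one click). Hard stops at -0.004 and 0.084
- flow_lever_mid (a point): middle of the flat lever's black paddle, 28 mm above the deck (99 mm above the table); moves with it. The paddle is 34 mm wide (unit's x), 10 mm thick (along the slot), from 10 to 46 mm above the deck, on a thin neck. At joint 0 this point lies 40 mm to the -y side of the unit's centre. Axes as the unit's
- other_unit: the other unit: a like grey box, 80 x 130 mm, deck 71 mm above the table, without brass fitting; leave alone. Origin at the centre of its underside, its y along its slot
- other_lever_mid (a point): centre of the 26 mm ball on the other unit's lever, 34 mm above its deck; must stay where it is
- crucible: small open dark crucible, 50 mm across, 55 mm tall, between the two units; a bystander, loose, to be left alone. Origin at the centre of its underside
- mould: open dark steel ingot mould, 34 x 80 x 20 mm, on the table in front of the gas unit; a bystander, loose, to be left alone. Origin at the centre of its underside
- ingot: bare metal bar, 24 x 50 x 12 mm, on the table in front of the other unit; a bystander, loose, to be left alone. Origin at the centre of its underside
- grain_jar: glass jar with white lid, 60 mm across, 85 mm tall, behind the units; a bystander, loose, to be left alone. Origin at the centre of its underside
- flask: steel tube, 84 mm across, 90 mm tall, behind the units; a bystander, loose, to be left alone. Origin at the centre of its underside
- beaker: steel cup, 70 mm across, 80 mm tall, behind the units; a bystander, loose, to be left alone. Origin at the centre of its underside
- brush: hand brush, 200 mm long, lying on the right; a bystander, loose, to be left alone. Origin at the centre of its underside (middle of its length)

How it is judged:
By the outcome, as a careful person would: the job done as asked, in the order asked, and still so for the second after the job is handed in, with the robot touching nothing.
It also fails if it takes over 64 s, if anything falls off the work surface, if the arm or the gripper's body presses on something with over 40 N, if the wrist force passes 120 N, or if a joint passes its speed limit or range.

### The arm

A 6-joint arm with a two-finger parallel gripper is mounted at the origin on the work surface. World frame = base frame: x ahead of the robot, y to its left, z up, the work surface at z = 0. Lengths are in m, angles in rad, forces in N, time in s.
With the tool pointing down it reaches from about 0.375 to 0.975 m from the base axis. Payload 3.8 kg.
Tool frame: the origin (TCP) lies between the finger pads; the fingertips stand 8 mm ahead of it and the grasp point (between the pads) lies 11 mm behind it (r.finger_overhang is the distance from the TCP to the fingertips, in m); y points along the fingers, x is the direction in which the jaws open and shut, and the axes are right-handed (so a half turn about y gives the same grasp; the last joint's range is limited). The gripper opens to 85 mm and grips with 20 to 120 N. Pads are 22 mm wide; open, the fingers measure 114 mm over their backs; the gripper's body (76 mm by 85 mm) begins 54 mm behind the grasp point. The pads swing forward as they close: fully open they stand 13 mm farther back than shut.
Start: joints at [-0.037, 0.264, 1.604, -0, 1.274, -0.037], TCP at [0.675, -0, 0.239] pointing down, gripper open.
Joint ranges: [-2.63, 2.63], [-0.94, 2.18], [0.31, 2.57], [-1.31, 4.45], [0, 2.66], [-2.55, 2.55]. Speed limits (rad/s): [2.57, 2.57, 3.14, 3.14, 3.14, 3.14].

### API

Orientations are given as a rotation vector (axis times angle).
In Python, from station import r gives the robot as it stands. The module is installed in compiled form; this text tells all that it offers.
- The arm moves only by the shell command python3 -m inch 'ROWS' [OPENING] [FORCE]. ROWS is JSON, a list of rows, each an object with "offset": the shift along the world's x, y, z in m, a list of three; "turn": the turn, a rotation vector about the world's x, y, z in degrees, a list of three. A call has 1 to 10 rows; each row is the pose to reach, as a shift and turn from the pose commanded when the call began; what a row does not reach only later rows make up. A row lasts 1/8 s, in which the tool goes at most 62.5 mm and 10.7 degrees, less where a joint would pass 70% of its speed; a pose out of reach is approached as far as the arm can. A call with a gripper value outside its range is refused whole. OPENING is the finger opening in m, from 0 to 0.0854, set as the call begins (- or left out, the last holds). The fingers move at their own pace and stop on an object; FORCE is the grip in N (left out, the last holds). Time passes only in rows, so rows that repeat a pose let the fingers close. It gives the time, the measured TCP pose, the force and the opening at its end, in the units of the state.
- r.get_obs(): the state, without advancing time (a new reading comes with each control period).
- r.grab_frame(name): name is "scene" or "side" or "wrist"; returns the picture (384x512x3 uint8, red, green, blue); there is no depth.
- r.camera_info(name): a dict with "camera_matrix" (3x3 intrinsics, pixels), "world_from_camera" (4x4, takes a point from camera to world coordinates). Camera axes: x right, y up, looking along -z (the intrinsics and any distortion apply to the point x, -y, -z); pixel columns grow to the right and rows downward; lengths in m; the calibration is good to about 2 mm. The wrist camera is an equidistant fisheye: a pixel r from the principal point sees the ray r / f radians off the axis. A picture is of the moment at which its call begins: read the wrist's pose just before it. camera_info takes no time and is no camera call; for the wrist camera it gives the pose at the moment of the call.
- r.job_done(): hands the job in, once; it reports no verdict.
The state is a dict: "clock": time; "joint_positions": joint angles; "qvel": joint speeds; "joint_efforts": joint torques, N m; "tcp_pos": TCP position; "eef_rot": TCP orientation; "force": force on the tool from outside, world axes, zero at the start; "moment": the same for the moment, N m; "gripper_width": finger opening in m.
Only numpy, scipy, OpenCV 4.12 (cv2) and the standard library are available. Lean on these libraries where they do the work, as an engineer would, in place of code of your own. Each camera call takes 0.05 s, during which the arm holds its last target. There are 200 camera calls.

## Working session

There is one attempt and no reset: what is moved stays moved. The work goes in short steps, Python scripts to look and compute and a shell command to move; the robot and the scene stay as the last step left them, time stands still between calls to the robot, and variables do not carry over. Pictures are saved under pics/ and viewed, about 8 in all and at most 12, crops included, and the job is handed in when it is done.

```bash
mkdir -p pics; cat > h.py <<'E'
from station import r
import numpy as np, cv2
def grab(n,f):
    ci=r.camera_info(n); im=r.grab_frame(n); cv2.imwrite('pics/'+f,im[:,:,::-1]); return im,ci
def ray(ci,u,v,fish=False):
    K=np.array(ci["camera_matrix"]);T=np.array(ci["world_from_camera"])
    a=(u-K[0,2])/K[0,0];b=(v-K[1,2])/K[1,1]
    if fish:
        t=np.hypot(a,b);s=np.sin(t)/max(t,1e-9);d=np.array([a*s,-b*s,-np.cos(t)])
    else: d=np.array([a,-b,-1.])
    return T[:3,3],T[:3,:3]@d
def onplane(ci,u,v,z,fish=False):
    o,d=ray(ci,u,v,fish);return o+d*(z-o[2])/d[2]
E
python3 - <<'E'
from h import *
import pickle
d={}
ims=[]
for n in("scene","side","wrist"):
    im,ci=grab(n,n+'0.png');d[n]=ci
    print(n,np.round(ci["camera_matrix"],1).tolist(),np.round(ci["world_from_camera"],3).tolist(),[k for k in ci])
pickle.dump(d,open('ci0.pkl','wb'))
o=r.get_obs();print(o)
E
```

```text
scene [[404.8, 0.0, 255.8], [0.0, 404.8, 186.9], [0.0, 0.0, 1.0]] [[0.214, -0.812, 0.543, 1.202], [0.977, 0.181, -0.115, -0.215], [-0.005, 0.555, 0.832, 1.074], [0.0, 0.0, 0.0, 1.0]] ['camera_matrix', 'world_from_camera']
side [[435.5, 0.0, 256.6], [0.0, 435.5, 189.0], [0.0, 0.0, 1.0]] [[0.715, 0.468, -0.519, -0.01], [-0.699, 0.499, -0.513, -0.612], [0.019, 0.73, 0.683, 0.797], [0.0, 0.0, 0.0, 1.0]] ['camera_matrix', 'world_from_camera']
wrist [[297.3, 0.0, 252.0], [0.0, 297.3, 193.3], [0.0, 0.0, 1.0]] [[1.0, -0.0, 0.0, 0.674], [0.0, 0.952, 0.306, 0.079], [-0.0, -0.306, 0.952, 0.373], [0.0, 0.0, 0.0, 1.0]] ['camera_matrix', 'world_from_camera']
{'clock': 0.15, 'joint_positions': array([-3.69141823e-02,  2.64625338e-01,  1.60508507e+00, -2.63841288e-05,
        1.27367962e+00, -3.68911116e-02]), 'qvel': array([ 0.00120122, -0.00241551, -0.0051624 ,  0.00015671, -0.00069964,
        0.00073684]), 'joint_efforts': array([-4.44535381e-04, -5.15905774e+01, -3.67958951e+01, -2.06692371e-04,
        8.09489022e-03,  2.50629785e-05]), 'tcp_pos': array([6.74441950e-01, 6.11172060e-07, 2.38204142e-01]), 'eef_rot': array([-1.57075476e+00,  1.42345038e-03,  1.39938022e-03]), 'force': array([ 0.0058855 , -0.12352119, -0.11760265]), 'moment': array([ 0.01003867, -0.07544492,  0.02594544]), 'gripper_width': 0.08539593025835247}
```

View pics/scene0.png

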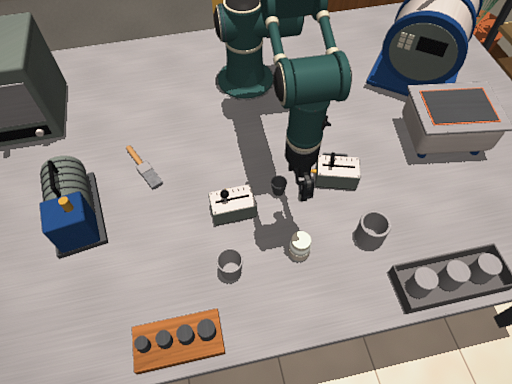

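View pics/wrist0.png

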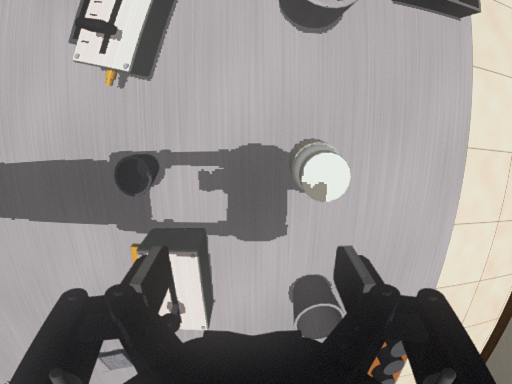

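The gas unit, with brass at its -y end, is upper left in the wrist view (brass at about (110,77), paddle at about (98,28)). The ball-lever unit is lower centre, near (185,280). I'll move in for a closer look, shut the gripper and raise the tool.

```bash
python3 -m inch '[{"offset":[-0.04,0.03,0.03],"turn":[0,0,0]},{"offset":[-0.08,0.06,0.06],"turn":[0,0,0]},{"offset":[-0.12,0.08,0.06],"turn":[0,0,0]},{"offset":[-0.12,0.08,0.06],"turn":[0,0,0]},{"offset":[-0.12,0.08,0.06],"turn":[0,0,0]}]' 0
python3 - <<'E'
from h import *
import pickle
im,ci=grab('wrist','w1.png');pickle.dump(ci,open('ci1.pkl','wb'))
E
```

```text
clock: 0.78
tcp_pos: [0.5551, 0.0799, 0.2991]
eef_rot: [-1.571, -0.001, 0.0]
force: [0.2, -0.0, -0.2]
gripper_width: -0.0002
```

View pics/w1.png

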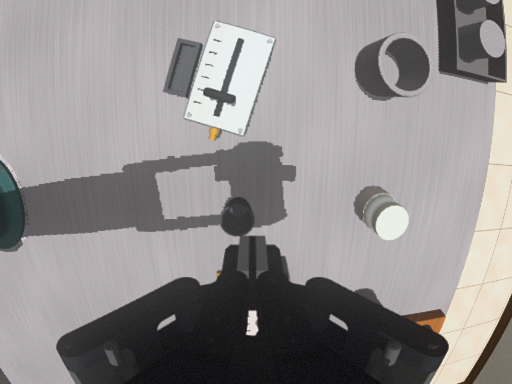

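The deck quad runs about (217,22)-(275,38)-(244,135)-(184,117). The paddle is near (219,96), with the mould to its left at (183,68). Next I measure these.

```bash
cat > m.py <<'E'
from h import *
import pickle,sys
def measure(f,cif,pad):
    im=cv2.imread(f);ci=pickle.load(open(cif,'rb'))
    hsv=cv2.cvtColor(im,cv2.COLOR_BGR2HSV)
    w=((im.min(2)>190)&(hsv[...,1]<40)).astype(np.uint8); 
    n,l,s,c=cv2.connectedComponentsWithStats(w)
    k=l[pad[1]-0-0, pad[0]] 
    cs,_=cv2.findContours((l==k).astype(np.uint8),cv2.RETR_EXTERNAL,cv2.CHAIN_APPROX_NONE)
    p=max(cs,key=cv2.contourArea)[:,0]
    q=np.array([onplane(ci,u,v,.071,True)[:2] for u,v in p],np.float32)*1000
    rect=cv2.minAreaRect(q);print('deck',k,s[k],rect)
    b=cv2.inRange(hsv,(8,110,90),(28,255,255));n,l,s,c=cv2.connectedComponentsWithStats(b)
    for i in range(1,n):
        if s[i,4]>30:print('brass',c[i],s[i,4],onplane(ci,*c[i],.05,True))
    return im,ci,rect
im,ci,rect=measure('pics/w1.png','ci1.pkl',(240,30))
x,y=180,10
crop=cv2.resize(im[y:y+140,x:x+110],None,fx=5,fy=4.28);cv2.imwrite('pics/w1c.png',cv2.resize(im[y:y+140,x:x+110],None,fx=4,fy=4,interpolation=cv2.INTER_CUBIC))
E
python3 m.py
```

```text
deck 2 [ 184   21   91  114 5390] ((527.0186157226562, 189.05068969726562), (126.27136993408203, 76.15496826171875), 72.29586029052734)
brass [213.40659341 132.92307692] 91 [0.50556264 0.11796259 0.05      ]
brass [432.78431373 322.96862745] 255 [ 0.92532652 -0.24290129  0.05      ]
```

```bash
sleep 1
```

```text
(no output)
```

View pics/w1c.png

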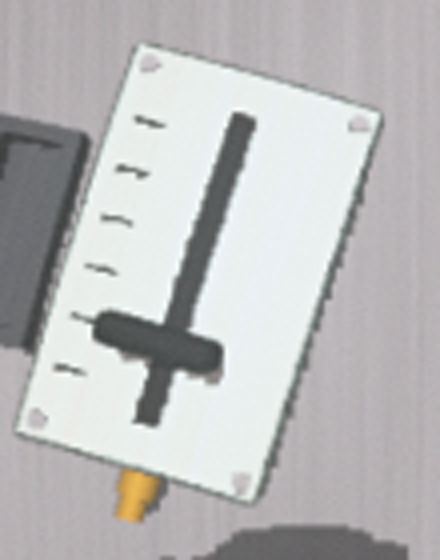

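```bash
python3 - <<'E'
from h import *
import pickle
ci=pickle.load(open('ci1.pkl','rb'))
y=np.array([np.cos(np.radians(72.3)),np.sin(np.radians(72.3))]);x=np.array([y[1],-y[0]])
c=np.array([.527,.189])
def loc(u,v,z):
    d=onplane(ci,180+u/4,10+v/4,z,True)[:2]-c;return d@x*1000,d@y*1000
print('paddle',loc(158,342,.117),'front top edge?',loc(160,330,.117))
for t in [(150,123),(133,170),(116,220),(101,269),(83,319),(69,370),(243,120),(148,418)]:print(t,loc(*t,.071))
print(x,y)
for n in (-60,-45,-30,-20,-10,0,5,10,15,20):print(n,c+y*n/1000)
E
```

```text
paddle (np.float64(1.7872754525146102), np.float64(-24.315078614961475)) front top edge? (np.float64(1.3460685462460622), np.float64(-21.09532519021434))
(150, 123) (np.float64(-25.972106948269015), np.float64(39.35333387635687))
(133, 170) (np.float64(-26.36104368236906), np.float64(23.78701056647894))
(116, 220) (np.float64(-26.5854419263181), np.float64(7.4803272006077055))
(101, 269) (np.float64(-26.442322459222723), np.float64(-8.262331056421583))
(83, 319) (np.float64(-27.219539043039173), np.float64(-24.503175154542735))
(69, 370) (np.float64(-26.8491103006973), np.float64(-40.73013254194257))
(243, 120) (np.float64(0.5347389140448381), np.float64(48.06167956096397))
(148, 418) (np.float64(0.7834057632118729), np.float64(-48.14277990924659))
[ 0.95266148 -0.30403306] [0.30403306 0.95266148]
-60 [0.50875802 0.13184031]
-45 [0.51331851 0.14613023]
-30 [0.51787901 0.16042016]
-20 [0.52091934 0.16994677]
-10 [0.52395967 0.17947339]
0 [0.527 0.189]
5 [0.52852017 0.19376331]
10 [0.53004033 0.19852661]
15 [0.5315605  0.20328992]
20 [0.53308066 0.20805323]
```

The ticks fit to within 1 mm and the lever is in notch 1. Now I go down on the open side with the yaw turned -17.7°.

```bash
python3 -m inch '[{"offset":[-0.01,0.05,-0.02],"turn":[0,0,-9]},{"offset":[-0.02,0.1,-0.05],"turn":[0,0,-17.7]},{"offset":[-0.024,0.121,-0.1],"turn":[0,0,-17.7]},{"offset":[-0.024,0.121,-0.14],"turn":[0,0,-17.7]},{"offset":[-0.024,0.121,-0.14],"turn":[0,0,-17.7]},{"offset":[-0.024,0.121,-0.17],"turn":[0,0,-17.7]},{"offset":[-0.024,0.121,-0.199],"turn":[0,0,-17.7]},{"offset":[-0.024,0.121,-0.199],"turn":[0,0,-17.7]},{"offset":[-0.024,0.121,-0.199],"turn":[0,0,-17.7]}]'
python3 - <<'E'
from h import *
import pickle
im,ci=grab('wrist','w2.png');pickle.dump(ci,open('ci2.pkl','wb'))
E
```

```text
clock: 1.95
tcp_pos: [0.533, 0.2011, 0.1024]
eef_rot: [-1.556, 0.241, -0.245]
force: [0.7, 0.2, 0.3]
gripper_width: -0.0002
```

View pics/w2.png

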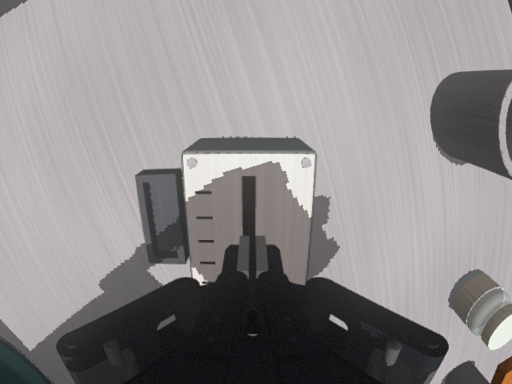

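The fingers stand over the slot at about (252,255), aligned and clear of the paddle. I push toward closed in small steps.

```bash
python3 -m inch '[{"offset":[-0.0012,-0.0038,-0.001],"turn":[0,0,0]},{"offset":[-0.0024,-0.0076,-0.002],"turn":[0,0,0]},{"offset":[-0.0037,-0.0114,-0.002],"turn":[0,0,0]},{"offset":[-0.0046,-0.0143,-0.002],"turn":[0,0,0]},{"offset":[-0.0055,-0.0171,-0.002],"turn":[0,0,0]},{"offset":[-0.0055,-0.0171,-0.002],"turn":[0,0,0]}]'
python3 -m inch '[{"offset":[-0.0006,-0.0019,0],"turn":[0,0,0]},{"offset":[-0.0012,-0.0038,0],"turn":[0,0,0]},{"offset":[-0.0012,-0.0038,0],"turn":[0,0,0]}]'
python3 -m inch '[{"offset":[-0.0006,-0.0019,0],"turn":[0,0,0]},{"offset":[-0.0006,-0.0019,0],"turn":[0,0,0]}]'
```

```text
clock: 2.75
tcp_pos: [0.5254, 0.1837, 0.0982]
eef_rot: [-1.557, 0.243, -0.242]
force: [-0.1, 1.1, -0.3]
gripper_width: -0.0002
clock: 3.12
tcp_pos: [0.5243, 0.1801, 0.0983]
eef_rot: [-1.557, 0.243, -0.243]
force: [0.3, 0.6, -0.4]
gripper_width: -0.0
clock: 3.38
tcp_pos: [0.5238, 0.1786, 0.0983]
eef_rot: [-1.556, 0.242, -0.243]
force: [0.2, 3.5, -1.7]
gripper_width: -0.0001
```

```bash
python3 -m inch '[{"offset":[-0.0003,-0.001,0],"turn":[0,0,0]},{"offset":[-0.0006,-0.0019,0],"turn":[0,0,0]},{"offset":[-0.0009,-0.0029,0],"turn":[0,0,0]},{"offset":[-0.0009,-0.0029,0],"turn":[0,0,0]}]'
python3 -m inch '[{"offset":[-0.0003,-0.001,0],"turn":[0,0,0]},{"offset":[-0.0006,-0.0019,0],"turn":[0,0,0]},{"offset":[-0.0006,-0.0019,0],"turn":[0,0,0]}]'
for i in 1 2; do python3 -m inch '[{"offset":[-0.0003,-0.001,0],"turn":[0,0,0]},{"offset":[-0.0003,-0.001,0],"turn":[0,0,0]}]';done
```

```text
clock: 3.88
tcp_pos: [0.5229, 0.1756, 0.0983]
eef_rot: [-1.556, 0.242, -0.243]
force: [0.4, 5.7, -2.1]
gripper_width: 0.0
clock: 4.25
tcp_pos: [0.5219, 0.1725, 0.0982]
eef_rot: [-1.559, 0.243, -0.242]
force: [0.0, -0.9, -0.9]
gripper_width: -0.0002
clock: 4.5
tcp_pos: [0.5217, 0.172, 0.0982]
eef_rot: [-1.558, 0.243, -0.242]
force: [-0.8, 0.1, -0.2]
gripper_width: 0.0001
clock: 4.75
tcp_pos: [0.5215, 0.1713, 0.0983]
eef_rot: [-1.557, 0.243, -0.242]
force: [-0.1, 0.2, -0.6]
gripper_width: -0.0003
```

Click felt: force rose to 5.7 N, then dropped to zero. I hop over to the closed side and look.

```bash
python3 -m inch '[{"offset":[0.001,0.003,0.01],"turn":[0,0,0]},{"offset":[0.001,0.003,0.04],"turn":[0,0,0]},{"offset":[0.001,0.003,0.07],"turn":[0,0,0]},{"offset":[0.001,0.003,0.07],"turn":[0,0,0]},{"offset":[-0.007,-0.022,0.07],"turn":[0,0,0]},{"offset":[-0.0152,-0.047,0.07],"turn":[0,0,0]},{"offset":[-0.0152,-0.047,0.07],"turn":[0,0,0]},{"offset":[-0.0152,-0.047,0.07],"turn":[0,0,0]}]'
python3 - <<'E'
from h import *
import pickle
im,ci=grab('wrist','w3.png');pickle.dump(ci,open('ci3.pkl','wb'))
E
```

```text
clock: 5.75
tcp_pos: [0.5064, 0.1248, 0.1679]
eef_rot: [-1.557, 0.243, -0.243]
force: [-0.2, 0.3, 1.3]
gripper_width: -0.0003
```

View pics/w3.png

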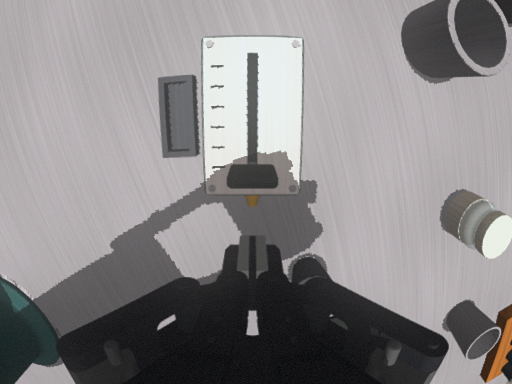

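```bash
python3 - <<'E'
from h import *
import pickle
ci=pickle.load(open('ci3.pkl','rb'))
im=cv2.imread('pics/w3.png')
print(im[155:200,240].max(1), im[155:200,262].max(1))
y=np.array([.304,.9527]);c=np.array([.527,.189])
for v,z in((165,.081),(177,.117),(187,.117)):print(v,(onplane(ci,252,v,z,True)[:2]-c)@y*1000)
for u,v in ((217,66),(217,127),(218,167)):print((onplane(ci,u,v,.071,True)[:2]-c)@y*1000)
E
```

```text
[237 236 210 143 135 135 138 137 131  90  65  61  63  65  59  60  63  61
  61  60  61  60  63  59  59  61  59  57  56  54  53  56  59  89 132 132
 132 131 127  98  90 100  98 100 100] [140 139 140 139 139 139 140 141 130  93  64  60  59  59  61  59  61  59
  58  58  57  58  58  59  56  58  55  55  53  58  51  49  54  88 131 134
 128 134 124  98  83  98  98  94  96]
165 -36.69567509665885
177 -36.76881616054886
187 -43.51678860152361
39.76632480295883
-8.23215072540448
-40.40729466872957
```

The paddle is seated at closed (centre about -40 mm local) and everything else is undisturbed. I descend and push toward open.

```bash
python3 -m inch '[{"offset":[0,0,-0.03],"turn":[0,0,0]},{"offset":[0,0,-0.055],"turn":[0,0,0]},{"offset":[0,0,-0.07],"turn":[0,0,0]},{"offset":[0,0,-0.07],"turn":[0,0,0]},{"offset":[0.0014,0.0043,-0.07],"turn":[0,0,0]},{"offset":[0.0027,0.0086,-0.07],"turn":[0,0,0]},{"offset":[0.0027,0.0086,-0.07],"turn":[0,0,0]}]'
python3 -m inch '[{"offset":[0.0005,0.0014,0],"turn":[0,0,0]},{"offset":[0.0009,0.0029,0],"turn":[0,0,0]},{"offset":[0.0009,0.0029,0],"turn":[0,0,0]}]'
python3 -m inch '[{"offset":[0.0005,0.0014,0],"turn":[0,0,0]},{"offset":[0.0009,0.0029,0],"turn":[0,0,0]},{"offset":[0.0009,0.0029,0],"turn":[0,0,0]}]'
```

```text
clock: 6.68
tcp_pos: [0.51, 0.1336, 0.0993]
eef_rot: [-1.556, 0.241, -0.243]
force: [-0.4, 0.4, -0.3]
gripper_width: 0.0001
clock: 7.05
tcp_pos: [0.5101, 0.1357, 0.0985]
eef_rot: [-1.558, 0.242, -0.243]
force: [-0.0, -1.5, 1.3]
gripper_width: 0.0001
clock: 7.42
tcp_pos: [0.5109, 0.1383, 0.0984]
eef_rot: [-1.558, 0.242, -0.242]
force: [-2.0, -4.9, 3.9]
gripper_width: -0.0
```

```bash
for i in 1 2 3; do python3 -m inch '[{"offset":[0.0003,0.001,0],"turn":[0,0,0]},{"offset":[0.0006,0.0019,0],"turn":[0,0,0]},{"offset":[0.0006,0.0019,0],"turn":[0,0,0]}]' | grep -E "tcp|force";done
```

```text
tcp_pos: [0.5117, 0.1408, 0.0984]
force: [-0.4, -3.2, 2.1]
tcp_pos: [0.5119, 0.1432, 0.098]
force: [1.0, 0.1, 0.1]
tcp_pos: [0.5127, 0.1447, 0.0983]
force: [-0.1, -0.5, -0.7]
```

Click 1. On to the second.

```bash
python3 -m inch '[{"offset":[0.0006,0.0019,0],"turn":[0,0,0]},{"offset":[0.0012,0.0038,0],"turn":[0,0,0]},{"offset":[0.0018,0.0057,0],"turn":[0,0,0]},{"offset":[0.0018,0.0057,0],"turn":[0,0,0]}]'| grep -E "tcp|force"
for i in 1 2 3 ; do python3 -m inch '[{"offset":[0.0003,0.001,0],"turn":[0,0,0]},{"offset":[0.0006,0.0019,0],"turn":[0,0,0]},{"offset":[0.0006,0.0019,0],"turn":[0,0,0]}]' | grep -E "tcp|force";done
```

```text
tcp_pos: [0.5146, 0.1503, 0.0983]
force: [0.7, -1.4, 0.5]
tcp_pos: [0.515, 0.1517, 0.0983]
force: [-1.2, -3.6, 1.4]
tcp_pos: [0.5156, 0.1537, 0.0983]
force: [-1.3, -4.7, 1.4]
tcp_pos: [0.5164, 0.156, 0.0983]
force: [-0.6, -3.5, 1.2]
```

```bash
python3 -m inch '[{"offset":[0.0003,0.001,0],"turn":[0,0,0]},{"offset":[0.0006,0.0019,0],"turn":[0,0,0]},{"offset":[0.0006,0.0019,0],"turn":[0,0,0]}]' | grep -E "tcp|force"
```

```text
tcp_pos: [0.517, 0.1585, 0.0982]
force: [-0.3, -0.3, -0.4]
```

Click 2. Third: approach, then small steps.

```bash
python3 -m inch '[{"offset":[0.0006,0.0019,0],"turn":[0,0,0]},{"offset":[0.0012,0.0038,0],"turn":[0,0,0]},{"offset":[0.0021,0.0067,0],"turn":[0,0,0]},{"offset":[0.0021,0.0067,0],"turn":[0,0,0]}]'| grep -E "tcp|force"
for i in 1 2 3 ; do python3 -m inch '[{"offset":[0.0003,0.001,0],"turn":[0,0,0]},{"offset":[0.0006,0.0019,0],"turn":[0,0,0]},{"offset":[0.0006,0.0019,0],"turn":[0,0,0]}]' | grep -E "tcp|force";done
```

```text
tcp_pos: [0.5191, 0.1648, 0.0983]
force: [-0.5, -0.5, 0.1]
tcp_pos: [0.5195, 0.1662, 0.0982]
force: [-1.0, -1.1, 0.0]
tcp_pos: [0.52, 0.1679, 0.0982]
force: [-1.5, -5.2, 2.4]
tcp_pos: [0.5207, 0.17, 0.0983]
force: [-1.4, -4.1, 1.8]
```

```bash
python3 -m inch '[{"offset":[0.0003,0.001,0],"turn":[0,0,0]},{"offset":[0.0003,0.001,0],"turn":[0,0,0]}]' | grep -E "tcp|force"
```

```text
tcp_pos: [0.5212, 0.1715, 0.0982]
force: [-0.2, -3.8, 0.5]
```

```bash
python3 -m inch '[{"offset":[0.0003,0.001,0],"turn":[0,0,0]},{"offset":[0.0003,0.001,0],"turn":[0,0,0]}]' | grep -E "tcp|force"
```

```text
tcp_pos: [0.5217, 0.173, 0.0984]
force: [0.2, 0.0, -0.6]
```

Click 3. I back off, rise, and go to the original viewing side to check.

```bash
python3 -m inch '[{"offset":[-0.0015,-0.0048,0],"turn":[0,0,0]},{"offset":[-0.003,-0.0095,0],"turn":[0,0,0]},{"offset":[-0.003,-0.0095,0.03],"turn":[0,0,0]},{"offset":[-0.003,-0.0095,0.07],"turn":[0,0,0]},{"offset":[-0.015,-0.047,0.1],"turn":[0,0,0]},{"offset":[-0.015,-0.047,0.12],"turn":[0,0,0]},{"offset":[-0.015,-0.047,0.12],"turn":[0,0,0]},{"offset":[-0.015,-0.047,0.12],"turn":[0,0,0]},{"offset":[-0.015,-0.047,0.12],"turn":[0,0,0]}]'
python3 - <<'E'
from h import *
import pickle
im,ci=grab('wrist','w4.png');pickle.dump(ci,open('ci4.pkl','wb'))
E
```

```text
clock: 13.8
tcp_pos: [0.5055, 0.1252, 0.2167]
eef_rot: [-1.558, 0.244, -0.24]
force: [0.6, -0.1, -1.0]
gripper_width: -0.0002
```

View pics/w4.png

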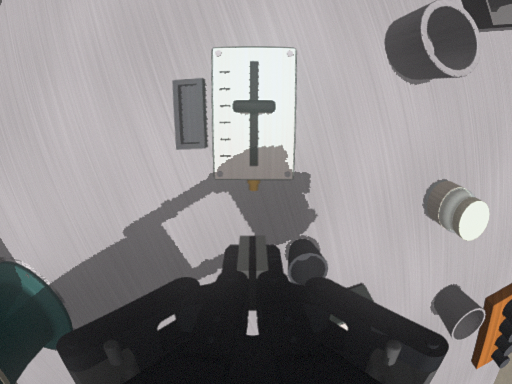

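The paddle is at (254,106), beside the tick at row 105, which is the third counting up from closed (155, 138, 122, 105). One numeric check, then I hand in.

```bash
python3 - <<'E'
from h import *
import pickle
ci=pickle.load(open('ci4.pkl','rb'))
y=np.array([.304,.9527]);c=np.array([.527,.189])
q=(onplane(ci,254,106,.117,True)[:2]-c)@y*1000+40
print(q)
if 44<q<52: print(r.job_done())
print(r.get_obs()['clock'])
E
```

```text
47.95986802621869
the job is handed in; nothing more can be done
None
the job is handed in; nothing more can be done
```

The paddle lever is resting in the third notch, and the job is handed in at about 14 s of the 64 s allowed.

- **Closing:** with the closed fingertips I pushed the lever from the first notch back to closed. I felt one click, and the wrist picture then showed the paddle centred about 40 mm to the closed side, where the closed notch should be.
- **Opening:** from the other side I pushed it through three clicks in steps of 1–2 mm. The force rose to about 6 N at most, and each click showed as a drop to nearly zero. I then backed off and lifted clear.
- **Last check:** before handing in, the picture put the lever at 48.0 mm, which is the third notch (48 mm). The force on the tool was about 1 N, with nothing touching it.
- **Surroundings:** the mould, crucible and brass fitting looked undisturbed. I did not measure the positions of the ball-topped lever or the other items afterwards, but the arm never worked near them.

None of my checks failed or disagreed.

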